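Load a bar through the feeder's sprung gate

ROBOT

A 6-joint arm with a two-finger parallel gripper is mounted at the origin on the work surface. World frame = base frame: x ahead of the robot, y to its left, z up, the work surface at z = 0. Lengths are in m, angles in rad, forces in N, time in s.
With the tool pointing down it reaches from about 0.3 to 0.85 m from the base axis. Payload 5.4 kg.
Tool frame: the origin (TCP) lies between the finger pads; the fingertips stand 22 mm ahead of it and the grasp point (between the pads) lies 3 mm ahead of it; y points along the fingers, z is the direction in which the jaws open and shut, and the axes are right-handed (so a half turn about y gives the same grasp; the last joint's range is limited). The gripper opens to 85 mm and grips with 20 to 120 N. Pads are 22 mm wide; open, the fingers measure 114 mm over their backs; the gripper's body (76 mm by 85 mm) begins 54 mm behind the grasp point. The pads swing forward as they close: fully open they stand 13 mm farther back than shut.
Start: joints at [1.043, 0.158, 1.597, -0, 1.386, -0.21], TCP at [0.18, 0.546, 0.253] pointing down, gripper open.
Joint ranges: [-2.91, 2.91], [-0.94, 2.29], [0.18, 2.7], [-1.29, 4.43], [0.17, 2.64], [-3, 3]. Speed limits (rad/s): [2.57, 2.57, 3.14, 3.14, 3.14, 3.14].

INTERFACE

Orientations are given as a rotation vector (axis times angle).
In Python, from plant import env gives the robot as it stands.
- The arm moves only by the tool move_arm, never from a script. Its argument "increments" is a list of rows, each a list of 7 numbers: the closure, from -1 (fully open) to 1 (shut), then the shift along the tool's x, y, z in mm, then the turn, a rotation vector about the tool's x, y, z in degrees. In form: [[jaw, x, y, z, ax, ay, az], ...]. A call has exactly 8 rows; each row shifts and turns the commanded pose from where the row before left it, along the tool's axes as they then stand; what a row does not reach is not made up. A row lasts 1/10 s, in which the tool goes at most 50 mm and 8.59 degrees, less where a joint would pass 70% of its speed; a pose out of reach is approached as far as the arm can. A call is refused whole if a number of a shift passes 50 or a number of a turn 8.59, either way. A call with a gripper value outside its range is refused whole. The fingers move at their own pace and stop on an object; "squeeze" is the grip in N (left out, the last holds). Time passes only in rows, so rows that do not move let the fingers close, or fill a call up. It gives the time, the measured TCP pose, the force and the opening at its end, in the units of the state.
- env.state(): the state, without advancing time (a new reading comes with each control period).
- env.snapshot(name): name is "scene" or "top" or "wrist"; returns the picture (400x640x3 uint8, red, green, blue); there is no depth.
- env.camera_info(name): a dict with "fx", "fy", "cx", "cy" (pixels), "extrinsics" (4x4, takes a point from world to camera coordinates); the wrist camera has in their place "tool_from_camera" (4x4, takes a point from camera to tool coordinates, whose origin is the TCP and whose axes are the tool frame's). Camera axes: x right, y down, z forward; pixel columns grow to the right and rows downward; lengths in m; the calibration is good to about 2 mm. A picture is of the moment at which its call begins: read the wrist's pose just before it. camera_info takes no time and is no camera call.
- env.hand_in(): hands the job in, once; it reports no verdict.
The state is a dict: "t": time; "joint_positions": joint angles; "joint_velocities": joint speeds; "joint_efforts": joint torques, N m; "tool_pos": TCP position; "tcp_rot": TCP orientation; "contact_force": force on the tool from outside, world axes, zero at the start; "moment": the same for the moment, N m; "width": finger opening in m.
Only numpy, scipy, OpenCV 4.12 (cv2) and the standard library are available. Lean on these libraries where they do the work, as an engineer would, in place of code of your own. Each camera call takes 0.05 s, during which the arm holds its last target.

TASK

Lay the square solid bar flat in the open infeed of the bar feeder, lengthwise, then push it along the lane through the sprung gate and on under the hood until it has pushed the trip plate back to its solid end. Push slowly and gently: never press the bar hard against the gate or the plate (20 N is too much). Leave it there with the gate swung fully shut behind it, and leave the other offcuts where they lie.

Things in the scene. Friction and masses are not known exactly. Their poses are not given: they have to be found in the camera images.
- bar_mid (a point): Centre of the square solid aluminium bar to load: 110 (its x axis) x 36 x 36 mm, 0.27 to 0.49 kg, flat on the bench, ends alike. One of four plain aluminium offcuts, each 110 mm long, lying in a row in any order, roughly along the bench's x.
- feeder: Fixed grey bar feeder, bed 8 mm thick, 90 mm wide, x -160 to 290 mm. Origin: on the bench, lane centre line, plane of the shut gate; z up. The bar travels along its +x, its centre 26 mm above the bench. The right guide (y = -23 mm) runs unbroken. From x = 0 to 105 mm the lane is open above, its left guide set back to y = +34 mm to make room for the open leaf. Gate posts at most 58 mm high.
- infeed_mid (a point): Middle of the infeed's floor, 8 mm above the bench, on the lane's centre line. The infeed reaches from x = -160 to -15 mm (feeder frame), open above and at its back end, between two steel guides 46 mm apart inside, 5 mm thick, tops 22 mm above the bench.
- hood_mouth (a point): Centre of the hood's mouth, feeder x = 130 mm, 26 mm above the bench. A funnel plate on the left, from x = 103 mm, leads into a tunnel 52 mm wide; hood roof from x = 130 to 240 mm, underside 54, top 58 mm above the bench; then an end housing 95 mm high. With the bar fully home its rear end, is 66 to 111 mm beyond the gate plane.
- gate (a joint): Leaf angle, rad: 0 shut across the lane, 1.7 wide open. Steel leaf 49 x 4 mm, 12 to 52 mm above the bench, upright hinge at feeder x = 0, y = +28 mm. Swings only to +x; a spring shuts it (2 to 8 N on a passing bar). Nothing is above it, so fingers reaching down can follow the bar through. It shuts only once the bar's rear end is over 52 mm past the gate plane and the fingers are lifted out.
- trip_plate (a joint): Travel of the upright trip plate hidden under the hood, m: 0 at the start, 0.012 at its solid end. Drags with about 6 N, stays where left. Its setting varies: untouched, its face, which the bar's front end meets, is 164 to 209 mm beyond the gate plane. Find it by feel: the push gets about 6 N harder at the plate, then firm at its end (over 12 N in all).
- hex_bar: Bystander: six-sided aluminium bar, 110 mm long, 36 mm across flats. Leave alone. Origin at the centre of its underside.
- channel_piece: Bystander: aluminium U-channel offcut, 110 x 50 x 30 mm, open side up. Leave alone. Origin at the centre of its underside.
- flat_bar: Bystander: flat aluminium bar, 110 x 55 x 14 mm. Leave alone. Origin at the centre of its underside.

How it is judged:
On the way, in this order (a step that is already met when the one before it is completed fails the run):
1. the square bar lies flat and lengthwise in the infeed, ahead of the gate (x of bar_mid in the frame of feeder between -0.13 and -0.05 m and y of bar_mid in the frame of feeder between -0.012 and 0.012 m and z of bar_mid in the frame of feeder between 0.02 and 0.033 m and angle between the x axis of bar_mid and the x axis of feeder, either way round below 0.15 rad), for 0.2 s.
2. the bar, low in the lane, is through the gate and holds the leaf open (x of bar_mid in the frame of feeder between -0.03 and 0.05 m and y of bar_mid in the frame of feeder between -0.025 and 0.025 m and z of bar_mid in the frame of feeder between 0.02 and 0.033 m and angle between the x axis of bar_mid and the x axis of feeder, either way round below 0.15 rad and value of joint gate above 0.5 rad), for 0.1 s.
3. the bar has pushed the trip plate back by more than 10 mm (value of joint trip_plate above 0.01 m and x of bar_mid in the frame of feeder above 0.105 m and z of bar_mid in the frame of feeder between 0.02 and 0.033 m), for 0.2 s.
At the end, for the whole second after the job is handed in: Square bar flat and at rest in the lane, centre over 105 mm past the gate, within 25 mm of the centre line and 0.15 rad of the lane; trip plate more than 10 mm back (solid end 12 mm); gate shut (under 0.08 rad) (all of step 3 and value of joint gate below 0.08 rad and y of bar_mid in the frame of feeder between -0.025 and 0.025 m and angle between the x axis of bar_mid and the x axis of feeder, either way round below 0.15 rad and linear speed of square_bar below 0.01 m/s); the robot touches nothing.
It fails at once if the bar is pressed against the gate leaf with more than 20 N (contact force between square_bar and gate above 20 N).
It fails at once if the bar is pressed against the trip plate with more than 20 N (contact force between square_bar and trip_plate above 20 N).
It fails at once if the six-sided bar is moved more than 25 mm (distance of hex_bar from where it was at the start of the episode above 0.025 m).
It fails at once if the channel piece is moved more than 25 mm (distance of channel_piece from where it was at the start of the episode above 0.025 m).
It fails at once if the flat bar is moved more than 25 mm (distance of flat_bar from where it was at the start of the episode above 0.025 m).
It also fails if it takes over 72 s, if anything falls off the work surface, if the arm or the gripper's body presses on something with over 40 N, if the wrist force passes 120 N, or if a joint passes its speed limit or range.

## Working session

There is one attempt and no reset: what is moved stays moved. The work goes in short steps, Python scripts to look and compute and a tool call to move; the robot and the scene stay as the last step left them, time stands still between calls to the robot, and variables do not carry over. Pictures are saved under pics/ and viewed, and the job is handed in when it is done.

Besides the shell and the picture viewer there is one more tool, called after "Call:" as name(argument=value, ...) on one line, values as JSON. move_arm: Moves the arm, as the interface text tells. Its arguments: {"type":"object","properties":{"increments":{"type":"array","items":{"type":"array","items":{"type":"number"}}},"squeeze":{"type":"number"}},"required":["increments"]}

```bash
mkdir -p pics; ls
python3 - <<'E'
from plant import env
import cv2,numpy as np
np.set_printoptions(precision=4,suppress=True)
s=env.state();print(s)
for n in("scene","top","wrist"):
    im=env.snapshot(n);cv2.imwrite(f"pics/{n}0.png",im[:,:,::-1]);print(n,env.camera_info(n))
E
```

```text
pics
{'t': 0.0, 'joint_positions': array([ 1.0429,  0.1591,  1.5983,  0.    ,  1.3862, -0.2101]), 'joint_velocities': array([ 0.0003, -0.0011,  0.0002, -0.0012, -0.0011,  0.0011]), 'joint_efforts': array([  0.0014, -39.6021, -33.142 ,  -0.0003,   0.0086,   0.    ]), 'tool_pos': array([0.1794, 0.5457, 0.2523]), 'tcp_rot': array([-1.5582,  0.25  , -0.2489]), 'contact_force': array([-0.1974,  0.5786, -0.3305]), 'moment': array([0.0299, 0.0177, 0.0076]), 'width': 0.08505426217271088}
scene {'fx': 363.0079238083566, 'fy': 363.0079238083566, 'cx': 321.13636632542864, 'cy': 194.3003865664449, 'extrinsics': array([[-0.4488,  0.8936,  0.0005,  0.2438],
       [ 0.6128,  0.3081, -0.7277, -0.2838],
       [-0.6505, -0.3263, -0.6859,  1.0646],
       [ 0.    ,  0.    ,  0.    ,  1.    ]])}
top {'fx': 376.1505668585365, 'fy': 376.1505668585365, 'cx': 318.31711959611096, 'cy': 199.34195104657596, 'extrinsics': array([[ 0.0252, -0.9993, -0.0267, -0.0073],
       [-0.9803, -0.0194, -0.1964,  0.5242],
       [ 0.1957,  0.0311, -0.9802,  0.7273],
       [ 0.    ,  0.    ,  0.    ,  1.    ]])}
wrist {'fx': 293.9710704283115, 'fy': 293.9710704283115, 'cx': 315.4946179156821, 'cy': 204.878931879041, 'tool_from_camera': array([[ 0.0001,  0.9457,  0.3252, -0.0833],
       [-0.0002, -0.3252,  0.9457, -0.1193],
       [ 1.    , -0.0002,  0.0002,  0.    ],
       [ 0.    ,  0.    ,  0.    ,  1.    ]])}
```

View pics/scene0.png

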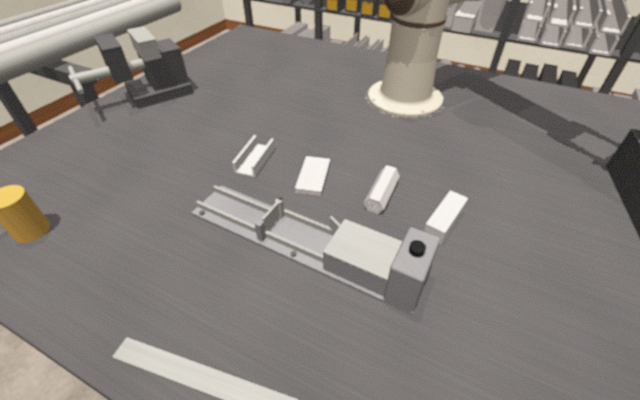

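View pics/top0.png

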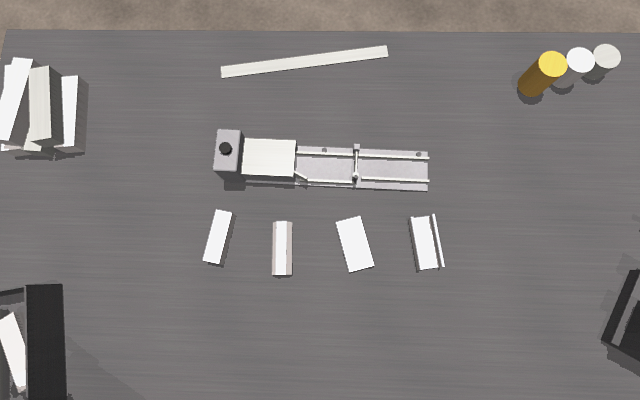

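View pics/wrist0.png

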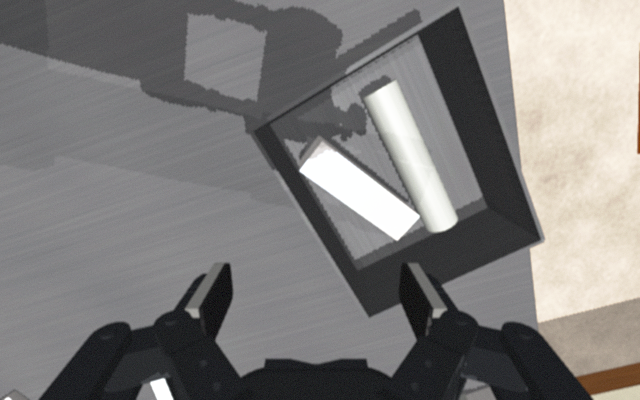

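The scene view shows the channel (253,155), flat bar (313,175), hex bar (382,188) and square bar (447,215). In the top view the square bar is at (218,237), and the feeder runs from the infeed (395,170) to the housing (228,150). I'll zoom in to measure.

```bash
cat > h.py <<'E'
from plant import env
import cv2,numpy as np
from scipy.spatial.transform import Rotation as R
np.set_printoptions(precision=4,suppress=True)
def cam(n,st=None):
    c=env.camera_info(n);K=np.array([[c['fx'],0,c['cx']],[0,c['fy'],c['cy']],[0,0,1]])
    if n=='wrist':
        T=np.eye(4);T[:3,:3]=R.from_rotvec(st['tcp_rot']).as_matrix();T[:3,3]=st['tool_pos']
        E=np.linalg.inv(T@c['tool_from_camera'])
    else:E=c['extrinsics']
    return K,E
def plane(C,uv,z):
    K,E=C;uv=np.atleast_2d(uv).astype(float);d=np.c_[uv,np.ones(len(uv))]@np.linalg.inv(K).T@E[:3,:3]
    o=-E[:3,:3].T@E[:3,3];return o+d*((z-o[2])/d[:,2])[:,None]
def tri(C1,a,C2,b):
    P=cv2.triangulatePoints(C1[0]@C1[1][:3],C2[0]@C2[1][:3],np.array(a,float).reshape(2,1),np.array(b,float).reshape(2,1))
    return (P[:3]/P[3]).ravel()
def proj(C,p):
    q=(C[0]@(C[1][:3]@np.append(p,1)));return q[:2]/q[2]
E
python3 - <<'E'
from h import *
t=cv2.imread('pics/top0.png');s=cv2.imread('pics/scene0.png')
cv2.imwrite('pics/t_z.png',cv2.resize(t[120:285,195:460],None,fx=3,fy=3,interpolation=cv2.INTER_CUBIC))
cv2.imwrite('pics/s_z.png',cv2.resize(s[130:310,185:480],None,fx=2.7,fy=2.7,interpolation=cv2.INTER_CUBIC))
E
```

```text
(no output)
```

View pics/t_z.png

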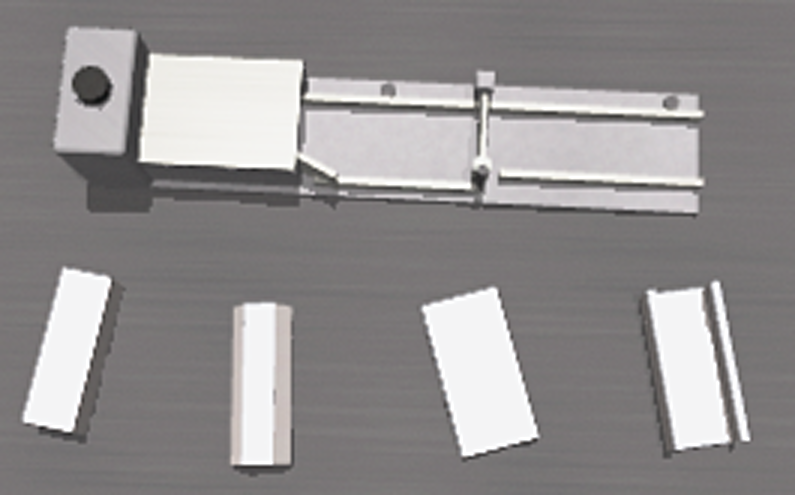

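View pics/s_z.png

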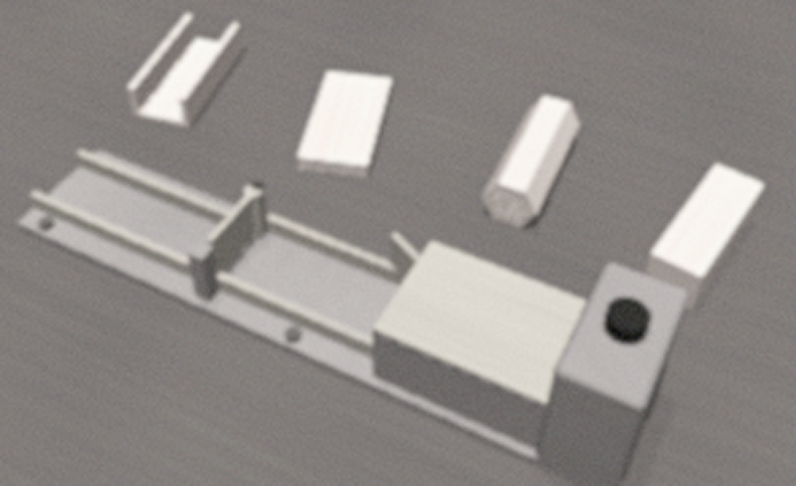

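Run:
```python
from h import *
T=cam('top');S=cam('scene')
tz=lambda p:(np.array(p)+.5)/3-.5+np.array([195,120])
sz=lambda p:(np.array(p)+.5)/2.7-.5+np.array([185,130])
a=[(64,267),(112,277),(72,432),(24,421)];b=[(718,165),(763,185),(700,273),(653,252)]
# top order: far+... match by order of world
P=plane(T,[tz(p) for p in a],.036);Q=plane(S,[sz(p) for p in b],.036)
print('bar top',P,'\nscene',Q)
# mask-based rect
im=cv2.imread('pics/top0.png');g=(im.min(2)>215).astype(np.uint8)
cs,_=cv2.findContours(g,cv2.RETR_EXTERNAL,cv2.CHAIN_APPROX_NONE)
for c in cs:
    if cv2.contourArea(c)>400:
        r=cv2.minAreaRect(c);
        if 190<r[0][0]<450 and 200<r[0][1]<290:
            w=plane(T,cv2.boxPoints(r),.036);print(r,w[:,:2].mean(0),np.linalg.norm(w[1]-w[0]),np.linalg.norm(w[2]-w[1]))
im=cv2.imread('pics/scene0.png');
for f in [(P.mean(0),Q.mean(0))]:
    print('tri centre',tri(T,proj(T,f[0]),S,proj(S,f[1])))
print('bed z8 top',plane(T,[tz(p) for p in[(698,95),(697,213)]],.008))
print('hood58 top',plane(T,[tz(p) for p in[(150,55),(302,61),(297,168),(140,162)]],.058))
print('hood58 scene',plane(S,[sz(p) for p in[(587,303),(432,242),(376,330),(547,400)]],.058))
g=[(703,115),(305,98),(703,183),(500,175)]
print('guides22 top',plane(T,[tz(p) for p in g],.022))
print('guides22 scene R back,L back',plane(S,[sz(p) for p in [(35,194),(80,153)]],.022))
print('tri R',tri(T,tz((703,115)),S,sz((35,194))),'tri L',tri(T,tz((703,183)),S,sz((80,153))))
```

```text
bar top [[0.503  0.2214 0.036 ]
 [0.4965 0.1868 0.036 ]
 [0.3883 0.2068 0.036 ]
 [0.395  0.2407 0.036 ]] 
scene [[0.3894 0.2094 0.036 ]
 [0.3962 0.2428 0.036 ]
 [0.5    0.2214 0.036 ]
 [0.4955 0.1891 0.036 ]]
((280.67340087890625, 247.5035400390625), (10.385592460632324, 53.21340560913086), 1.1691392660140991) [0.4251 0.0803] 0.10943364273890888 0.021846138463181997
((424.0907897949219, 241.897216796875), (53.544124603271484, 17.947988510131836), 80.13418579101562) [ 0.4435 -0.2142] 0.037428630565457637 0.10881944354829509
((354.6922912597656, 243.5384521484375), (51.92183303833008, 25.610095977783203), 74.74488067626953) [ 0.4368 -0.0721] 0.05360004934992422 0.10630201821536761
((217.09130859375, 236.15771484375), (16.49040985107422, 53.33616638183594), 14.931418418884277) [0.4456 0.2144] 0.11031708845833609 0.035648309565982035
tri centre [0.4456 0.2148 0.0358]
bed z8 top [[ 0.647  -0.2345  0.008 ]
 [ 0.557  -0.231   0.008 ]]
hood58 top [[0.6535 0.165  0.058 ]
 [0.6507 0.0564 0.058 ]
 [0.5724 0.057  0.058 ]
 [0.5747 0.167  0.058 ]]
hood58 scene [[0.5765 0.1653 0.058 ]
 [0.5727 0.0606 0.058 ]
 [0.6524 0.0598 0.058 ]
 [0.6533 0.1664 0.058 ]]
guides22 top [[ 0.627  -0.2339  0.022 ]
 [ 0.6353  0.0568  0.022 ]
 [ 0.576  -0.2323  0.022 ]
 [ 0.5793 -0.0867  0.022 ]]
guides22 scene R back,L back [[ 0.6282 -0.2299  0.022 ]
 [ 0.5778 -0.2292  0.022 ]]
tri R [ 0.627  -0.2334  0.0198] tri L [ 0.5761 -0.2322  0.0197]
```

```bash
cat >> h.py <<'E'
def show():
    s=env.state();M=R.from_rotvec(s['tcp_rot']).as_matrix()
    print('t %.2f pos'%s['t'],s['tool_pos'],'F',s['contact_force'],'w %.4f'%s['width'],'q',s['joint_positions'])
    print('tool x yaw %.2f'%np.degrees(np.arctan2(M[1,0],M[0,0])),'tool y',M[:,1])
    return s,M
def delta(M,d): return 1000*(M.T@np.array(d))
E
python3 - <<'E'
from h import *
s,M=show();print(M)
print(delta(M,np.array([.4456,.2148,.12])-s['tool_pos']))
E
```

```text
t 0.15 pos [0.1795 0.5458 0.2525] F [-0.8274 -0.148   0.0983] w 0.0854 q [ 1.0429  0.1589  1.5979 -0.      1.3862 -0.2101]
tool x yaw -18.21 tool y [-0.0007 -0.0013 -1.    ]
[[ 0.9499 -0.0007  0.3125]
 [-0.3125 -0.0013  0.9499]
 [-0.0003 -1.     -0.0015]]
[ 356.265   132.7619 -231.0892]
```

Call:
move_arm(increments=[[-1, 20, 0, -13, 0, 0, 0], [-1, 38, 0, -25, 0, 0, 0], [-1, 40, 5, -26, 0, 0, 0], [-1, 40, 5, -26, 0, 0, 0], [-1, 40, 10, -26, 0, 0, 0], [-1, 40, 10, -26, 0, 0, 0], [-1, 40, 10, -26, 0, 0, 0], [-1, 40, 10, -26, 0, 0, 0]], squeeze=40)

```text
t: 0.95
tool_pos: [0.4029, 0.2671, 0.2028]
tcp_rot: [-1.556, 0.249, -0.249]
contact_force: [0.2, 1.3, 0.0]
width: 0.0852
```

Call:
move_arm(increments=[[-1, 30, 10, -20, 0, 0, 0], [-1, 18, 10, -11, 0, 0, 0], [-1, 10, 10, -6, 0, 0, 0], [-1, 0, 0, 0, 0, -7.9, 0], [-1, 0, 0, 0, 0, 0, 0], [-1, 0, 0, 0, 0, 0, 0], [-1, 0, 0, 0, 0, 0, 0], [-1, 0, 0, 0, 0, 0, 0]])

```text
t: 1.75
tool_pos: [0.4456, 0.216, 0.1735]
tcp_rot: [-1.566, 0.141, -0.142]
contact_force: [0.8, -1.2, 0.1]
width: 0.0855
```

Run:
```python
from h import *
s,M=show()
im=env.snapshot('wrist');cv2.imwrite('pics/w1.png',im[:,:,::-1]);np.save('w1.npy',np.r_[s['tool_pos'],s['tcp_rot']])
print(delta(M,np.array([.4456,.2148,.04])-s['tool_pos']))
C=cam('wrist',s);print(proj(C,[.4456,.2148,.036]))
```

```text
t 1.75 pos [0.4456 0.216  0.1735] F [ 0.8423 -1.2497  0.082 ] w 0.0855 q [ 0.2067  0.0282  1.9008  0.      1.2122 -1.1838]
tool x yaw -10.33 tool y [ 0.0005  0.0001 -1.    ]
[  0.1949 133.5166  -1.1688]
[314.2215 199.8671]
```

View pics/w1.png

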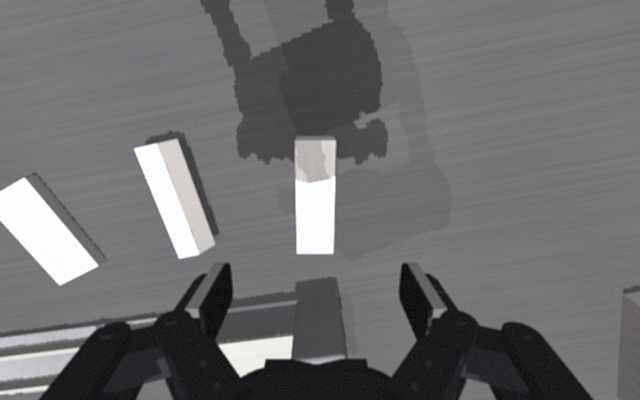

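Call:
move_arm(increments=[[-1, 0, 20, -1, 0, 0, 0], [-1, 0, 35, 0, 0, 0, 0], [-1, 0, 35, 0, 0, 0, 0], [-1, 0, 25, 0, 0, 0, 0], [-1, 0, 14, 0, 0, 0, 0], [-1, 0, 5, 0, 0, 0, 0], [-1, 0, 0, 0, 0, 0, 0], [0, 0, 0, 0, 0, 0, 0]])

```text
t: 2.6
tool_pos: [0.4467, 0.2149, 0.0407]
tcp_rot: [-1.565, 0.139, -0.143]
contact_force: [1.0, -0.3, -0.1]
width: 0.0733
```

Call:
move_arm(increments=[[1, 0, 0, 0, 0, 0, 0], [1, 0, 0, 0, 0, 0, 0], [1, 0, 0, 0, 0, 0, 0], [1, 0, 0, 0, 0, 0, 0], [1, 0, 0, 0, 0, 0, 0], [1, 0, 0, 0, 0, 0, 0], [1, 0, -5, 0, 0, 0, 0], [1, 0, -10, 0, 0, 0, 0]])

```text
t: 3.4
tool_pos: [0.4437, 0.2141, 0.0532]
tcp_rot: [-1.568, 0.144, -0.138]
contact_force: [-0.1, -0.6, -5.2]
width: 0.0351
```

Run:
```python
from h import *
s,M=show()
im=env.snapshot('wrist');cv2.imwrite('pics/w2.png',im[:,:,::-1])
```

```text
t 3.40 pos [0.4437 0.2141 0.0532] F [-0.1417 -0.5637 -5.2382] w 0.0351 q [ 0.2038  0.2153  1.9699 -0.0002  0.9606 -1.187 ]
tool x yaw -10.30 tool y [-0.0041 -0.001  -1.    ]
```

View pics/w2.png

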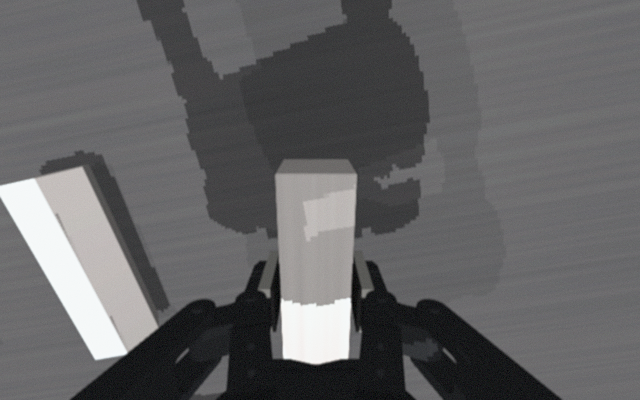

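Call:
move_arm(increments=[[1, 0, -30, 0, 0, 0, 0], [1, 0, -45, 0, 0, 0, 0], [1, 10, -35, -15, 0, 0, 0], [1, 25, -10, -37, 0, 0, 0], [1, 26, 0, -39, 0, 0, 0], [1, 26, 0, -39, 0, 0, 0], [1, 26, 0, -39, 0, 0, 0], [1, 26, 0, -39, 0, 0, 0]])

```text
t: 4.25
tool_pos: [0.545, -0.0168, 0.1742]
tcp_rot: [-1.566, 0.142, -0.141]
contact_force: [1.1, 0.1, -4.4]
width: 0.0349
```

Call:
move_arm(increments=[[1, 26, 0, -39, 0, 0, 0], [1, 26, 0, -39, 0, 0, 0], [1, 23, 0, -34, 0, 0, 0], [1, 12, 0, -16, 0, 0, 0], [1, 0, 0, 0, 0, 8, 0], [1, 0, 0, 0, 0, 8, 0], [1, 0, 0, 0, 0, 8, 0], [1, 0, 0, 0, 0, 8, 0]])

```text
t: 5.05
tool_pos: [0.6071, -0.1564, 0.1737]
tcp_rot: [-1.491, 0.583, -0.581]
contact_force: [0.2, 0.0, -4.0]
width: 0.035
```

Call:
move_arm(increments=[[1, 0, 0, 0, 0, 8, 0], [1, 0, 0, 0, 0, 8, 0], [1, 0, 0, 0, 0, 8, 0], [1, 0, 0, 0, 0, 8, 0], [1, 0, 0, 0, 0, 8, 0], [1, 0, 0, 0, 0, 8, 0], [1, 0, 0, 0, 0, 1.2, 0], [1, 0, 0, 0, 0, 0, 0]])

```text
t: 5.85
tool_pos: [0.6074, -0.1564, 0.1739]
tcp_rot: [-1.198, 1.228, -1.226]
contact_force: [-0.4, 0.5, -4.5]
width: 0.0347
```

Run:
```python
from h import *
s,M=show()
im=env.snapshot('wrist');cv2.imwrite('pics/w3.png',im[:,:,::-1]);np.save('w3.npy',np.r_[s['tool_pos'],s['tcp_rot']])
im=env.snapshot('top');cv2.imwrite('pics/t3.png',im[:,:,::-1])
print(delta(M,np.array([.6058,-.1565,.1])-s['tool_pos']))
```

```text
t 5.85 pos [ 0.6074 -0.1564  0.1739] F [-0.409   0.5085 -4.5279] w 0.0347 q [-0.4443  0.3584  1.5185 -0.0001  1.2656 -0.4204]
tool x yaw -91.37 tool y [-0.0008  0.0003 -1.    ]
[ 0.1824 73.9295 -1.5038]
```

View pics/w3.png

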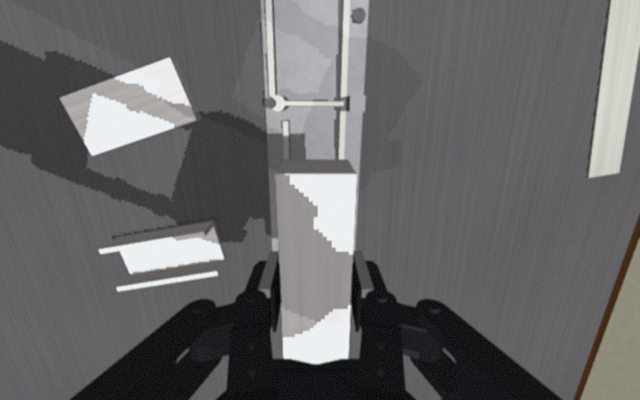

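Run:
```python
from h import *
t=cv2.imread('pics/w3.png')
cv2.imwrite('pics/w3z.png',cv2.resize(t[0:180,240:390],None,fx=3.3,fy=3.3,interpolation=cv2.INTER_CUBIC))
t=cv2.imread('pics/t3.png')
cv2.imwrite('pics/t3z.png',cv2.resize(t[120:285,195:460],None,fx=3,fy=3,interpolation=cv2.INTER_CUBIC))
```

```text
(no output)
```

View pics/w3z.png

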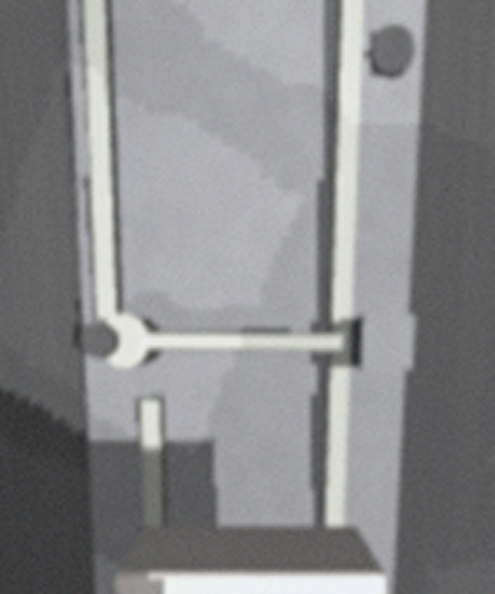

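View pics/t3z.png

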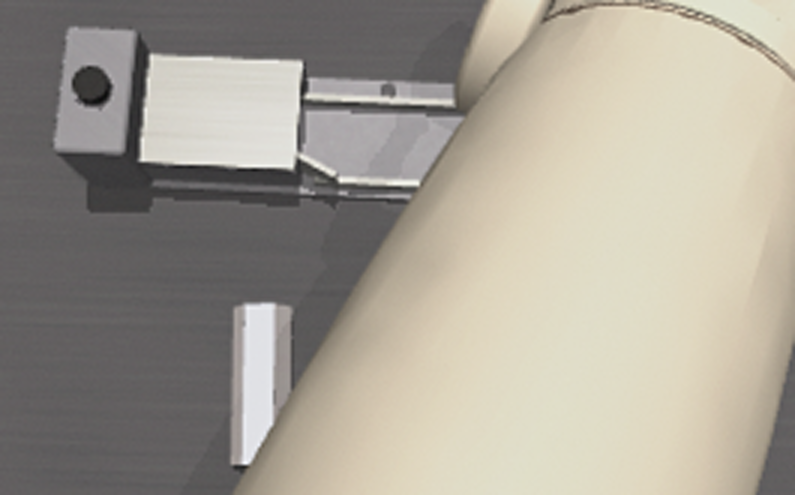

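Run:
```python
from h import *
v=np.load('w3.npy');C=cam('wrist',dict(tool_pos=v[:3],tcp_rot=v[3:]))
z=lambda p:(np.array(p)+.5)/3.3-.5+np.array([240,0])
T=cam('top');tz=lambda p:(np.array(p)+.5)/3-.5+np.array([195,120])
print('R inner top',a:=plane(C,[z(p) for p in[(342,10),(333,300),(330,400),(325,525)]],.022))
print('L inner infeed',b:=plane(C,[z(p) for p in[(161,400),(162,525)]],.022))
print('dist',(a[2]-b[0])[:2],(a[3]-b[1])[:2])
d=(a[0]-a[3])[:2];yaw=np.degrees(np.arctan2(d[1],d[0]));print('yaw',yaw)
print('leaf top',plane(C,[z(p) for p in[(160,341),(340,341)]],.052))
print('hinge post top z58',plane(C,[z((127,341))],.058), 'z52',plane(C,[z((127,341))],.052))
print('bed edges z8',plane(C,[z(p) for p in[(70,100),(421,100),(90,500),(398,500)]],.008))
# right guide in the top image: strip lower edge = inner edge
g=plane(T,[tz(p) for p in[(305,101),(703,118)]],.022);print('top R inner',g,np.degrees(np.arctan2(*(g[0]-g[1])[[1,0]])))
g=plane(T,[tz(p) for p in[(703,179),(500,170)]],.022);print('top L inner',g,np.degrees(np.arctan2(*(g[1]-g[0])[[1,0]])))
# height check, guide back ends seen in top&scene were .020; gate right end tri top/wrist
print('tri leaf right',tri(T,tz((487,92)),C,z((340,341))))
print('tri hinge top',tri(T,tz((481,168)),C,z((127,341))))
```

```text
R inner top [[ 0.6336  0.0023  0.022 ]
 [ 0.6317 -0.0623  0.022 ]
 [ 0.631  -0.0874  0.022 ]
 [ 0.6297 -0.1212  0.022 ]]
L inner infeed [[ 0.5855 -0.0864  0.022 ]
 [ 0.584  -0.1201  0.022 ]]
dist [ 0.0455 -0.0011] [ 0.0457 -0.0011]
yaw 88.17180306041165
leaf top [[ 0.5887 -0.0715  0.052 ]
 [ 0.6309 -0.0725  0.052 ]]
hinge post top z58 [[ 0.5816 -0.0714  0.058 ]] z52 [[ 0.5809 -0.0713  0.052 ]]
bed edges z8 [[ 0.5648 -0.012   0.008 ]
 [ 0.6553 -0.0142  0.008 ]
 [ 0.562  -0.1147  0.008 ]
 [ 0.652  -0.1168  0.008 ]]
top R inner [[ 0.633   0.0567  0.022 ]
 [ 0.6248 -0.2338  0.022 ]] 88.38631008203748
top L inner [[ 0.579  -0.2324  0.022 ]
 [ 0.5831 -0.0867  0.022 ]] 88.4066433813189
tri leaf right [ 0.6301 -0.0737  0.0578]
tri hinge top [ 0.5794 -0.0716  0.0403]
```

Call:
move_arm(increments=[[1, 0, 15, -1.7, 0, 0.3, 0], [1, 0, 25, 0, 0, 0, 0], [1, 0, 25, 0, 0, 0, 0], [1, 0, 20, 0, 0, 0, 0], [1, 0, 12, 0, 0, 0, 0], [1, 0, 5, 0, 0, 0, 0], [1, 0, 0, 0, 0, 0, 0], [1, 0, 0, 0, 0, 0, 0]])

```text
t: 6.75
tool_pos: [0.6068, -0.1568, 0.0734]
tcp_rot: [-1.193, 1.23, -1.234]
contact_force: [0.6, 0.9, -3.7]
width: 0.0348
```

Run:
```python
from h import *
s,M=show()
im=env.snapshot('wrist');cv2.imwrite('pics/w4.png',im[:,:,::-1]);np.save('w4.npy',np.r_[s['tool_pos'],s['tcp_rot']])
im=env.snapshot('scene');cv2.imwrite('pics/s4.png',cv2.resize(im[120:320,160:480,::-1],None,fx=2.5,fy=2.5,interpolation=cv2.INTER_CUBIC))
```

```text
t 6.75 pos [ 0.6068 -0.1568  0.0734] F [ 0.577   0.9054 -3.6837] w 0.0348 q [-0.4454  0.4777  1.577  -0.      1.0848 -0.414 ]
tool x yaw -91.80 tool y [ 0.0018 -0.0009 -1.    ]
```

View pics/w4.png

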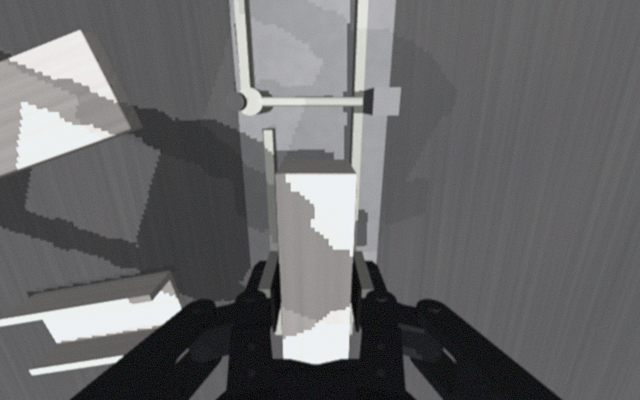

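View pics/s4.png

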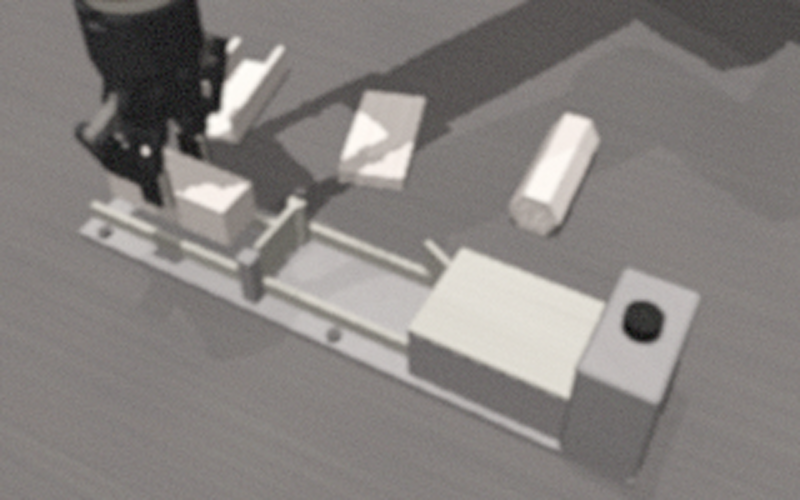

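Run:
```python
from h import *
t=cv2.imread('pics/w4.png')
cv2.imwrite('pics/w4z.png',cv2.resize(t[80:240,220:420],None,fx=3.7,fy=3.7,interpolation=cv2.INTER_CUBIC))
```

```text
(no output)
```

View pics/w4z.png

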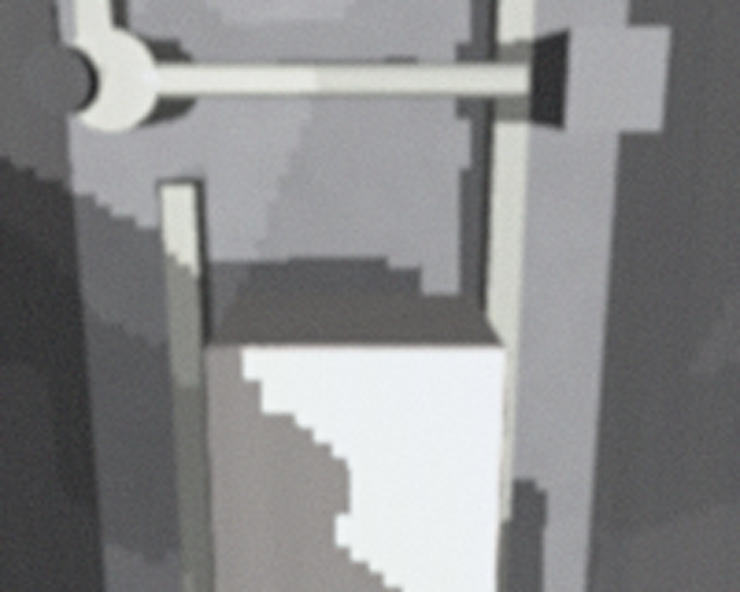

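Run:
```python
from h import *
v=np.load('w4.npy');C=cam('wrist',dict(tool_pos=v[:3],tcp_rot=v[3:]));M=R.from_rotvec(v[3:]).as_matrix()
z=lambda p:(np.array(p)+.5)/3.7-.5+np.array([220,80])
f=lambda P:1000*(P-v[:3])@M
print('guides in tool (x,y,z mm): L',f(plane(C,[z((196,190)),z((203,310))],.022)),'R',f(plane(C,[z((490,150)),z((486,310))],.022)))
zt=v[2]-.0407+.036
print('bar front top corners',f(plane(C,[z((208,347)),z((504,345))],zt)),'rear part',f(plane(C,[z((216,590)),z((497,590))],zt)))
print('bar front bottom', f(plane(C,[z((230,300)),z((480,300))],zt-.036)))
print('bar front world', plane(C,[z((208,347)),z((504,345))],zt))
```

```text
guides in tool (x,y,z mm): L [[-69.1861  51.2964 -23.6942]
 [-50.7135  51.3126 -23.4653]] R [[-75.0502  51.3747  20.9562]
 [-50.6863  51.396   21.307 ]]
bar front top corners [[-55.3718   4.6221 -16.5543]
 [-55.5846   4.686   17.8329]] rear part [[-24.2765   4.6478 -16.917 ]
 [-24.2278   4.7136  18.3515]]
bar front bottom [[-54.2622  40.6206 -17.913 ]
 [-54.2406  40.6895  19.0488]]
bar front world [[ 0.592  -0.1009  0.0687]
 [ 0.6264 -0.1018  0.0687]]
```

Call:
move_arm(increments=[[1, 0, 6, -1.8, 0, -0.4, 0], [1, 0, 6, 0, 0, 0, 0], [1, 0, 5, 0, 0, 0, 0], [1, 0, 4, 0, 0, 0, 0], [1, 0, 2, 0, 0, 0, 0], [1, 0, 0.7, 0, 0, 0, 0], [1, 0, 0, 0, 0, 0, 0], [1, 0, 0, 0, 0, 0, 0]])

```text
t: 7.65
tool_pos: [0.6044, -0.1565, 0.0488]
tcp_rot: [-1.197, 1.227, -1.228]
contact_force: [-0.1, -0.2, -4.6]
width: 0.0349
```

Run:
```python
from h import *
s,M=show()
im=env.snapshot('wrist');cv2.imwrite('pics/w5.png',im[:,:,::-1]);np.save('w5.npy',np.r_[s['tool_pos'],s['tcp_rot']])
```

```text
t 7.65 pos [ 0.6044 -0.1565  0.0488] F [-0.0907 -0.1803 -4.6204] w 0.0349 q [-0.4466  0.5095  1.5889  0.      1.0428 -0.422 ]
tool x yaw -91.41 tool y [ 0.0004 -0.0002 -1.    ]
```

View pics/w5.png

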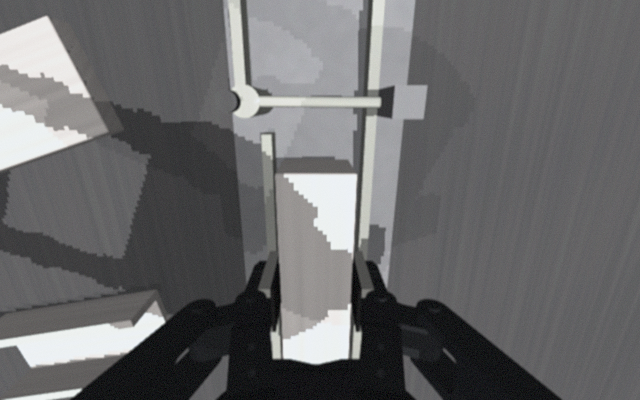

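Call:
move_arm(increments=[[1, 0, 0.7, 0, 0, 0, 0], [1, 0, 0.5, 0, 0, 0, 0], [1, 0, 0, 0, 0, 0, 0], [0, 0, 0, 0, 0, 0, 0], [-0.2, 0, 0, 0, 0, 0, 0], [-0.2, 0, 0, 0, 0, 0, 0], [-0.2, 0, 0, 0, 0, 0, 0], [-0.2, 0, 0, 0, 0, 0, 0]])

```text
t: 8.5
tool_pos: [0.6043, -0.1564, 0.0474]
tcp_rot: [-1.197, 1.227, -1.227]
contact_force: [0.5, 0.5, -0.6]
width: 0.0512
```

Run:
```python
from h import *
s,M=show()
im=env.snapshot('wrist');cv2.imwrite('pics/w6.png',im[:,:,::-1]);np.save('w6.npy',np.r_[s['tool_pos'],s['tcp_rot']])
```

```text
t 8.50 pos [ 0.6043 -0.1564  0.0474] F [ 0.517   0.4854 -0.5906] w 0.0512 q [-0.4466  0.5115  1.5892 -0.      1.0407 -0.422 ]
tool x yaw -91.41 tool y [ 0.0001 -0.0001 -1.    ]
```

View pics/w6.png

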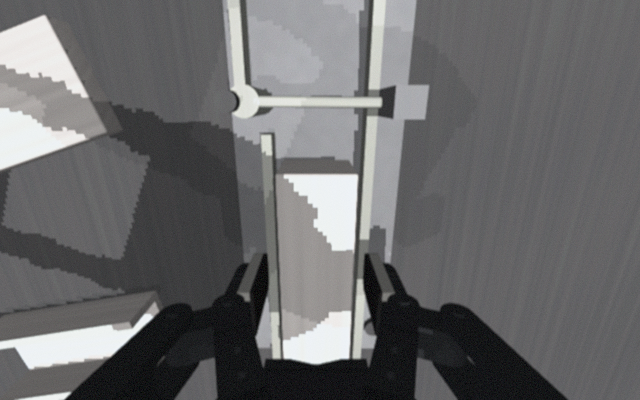

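Call:
move_arm(increments=[[-0.2, 0, -10, 0, 0, 0, 0], [-0.2, 0, -25, 0, 0, 0, 0], [-0.2, 0, -25, 0, 0, 0.2, 0], [0.5, 10, -10, 0, 0, 0, 0], [1, 25, 0, 0, 0, 0, 0], [1, 30, 0, 0, 0, 0, 0], [1, 20, 0, 0, 0, 0, 0], [1, 0, 0, 0, 0, 0, 0]])

```text
t: 9.35
tool_pos: [0.6014, -0.2445, 0.1174]
tcp_rot: [-1.195, 1.232, -1.233]
contact_force: [-0.8, 1.1, 0.7]
width: -0.0001
```

Call:
move_arm(increments=[[1, 0, 10, 0, 0, 0, 0], [1, 0, 20, 0, 0, 0, 0], [1, 0, 15, 0, 0, 0, 0], [1, 0, 10, 0, 0, 0, 0], [1, 0, 0, 0, 0, 0, 0], [1, 0, 0, 0, 0, 0, 0], [1, 0, 0, 0, 0, 0, 0], [1, 0, 0, 0, 0, 0, 0]])

```text
t: 10.15
tool_pos: [0.6025, -0.2417, 0.0635]
tcp_rot: [-1.195, 1.228, -1.231]
contact_force: [0.9, 0.4, 0.2]
width: 0.0006
```

Run:
```python
from h import *
s,M=show()
im=env.snapshot('wrist');cv2.imwrite('pics/w7.png',im[:,:,::-1]);np.save('w7.npy',np.r_[s['tool_pos'],s['tcp_rot']])
im=env.snapshot('scene');cv2.imwrite('pics/s7.png',cv2.resize(im[120:320,160:480,::-1],None,fx=2.5,fy=2.5,interpolation=cv2.INTER_CUBIC))
```

```text
t 10.15 pos [ 0.6025 -0.2417  0.0635] F [0.9129 0.3772 0.1531] w 0.0006 q [-0.5673  0.5416  1.5083 -0.      1.0898 -0.5393]
tool x yaw -91.60 tool y [ 0.0015 -0.001  -1.    ]
```

View pics/w7.png

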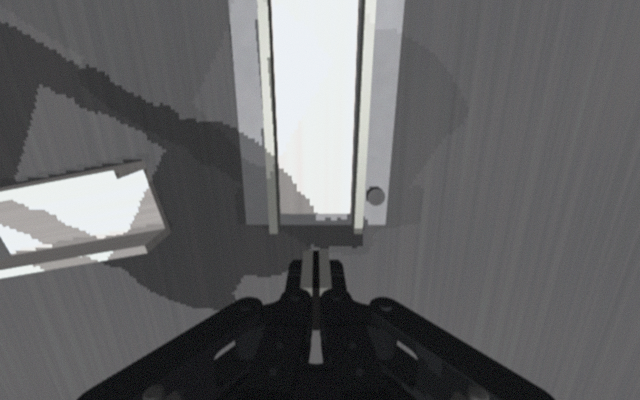

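View pics/s7.png

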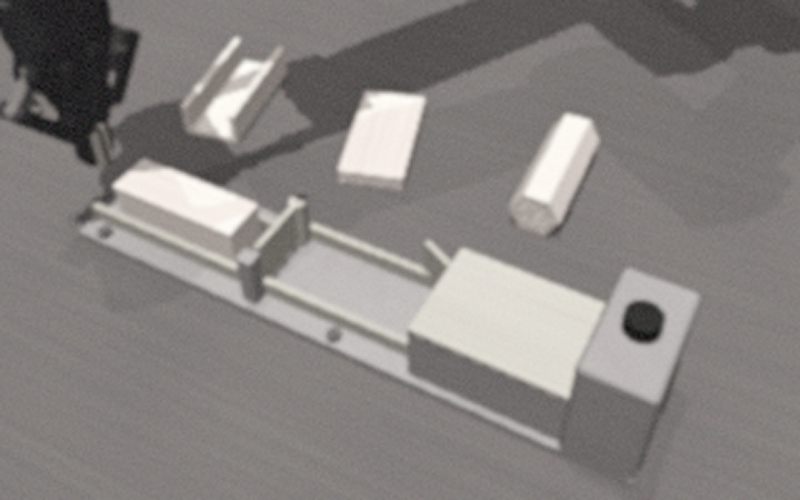

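Call:
move_arm(increments=[[1, 0, 7, 0, 0, 0, 0], [1, 0, 8, 0, 0, 0, 0], [1, -3, 5, 0, 0, 0, 0], [1, -4, 1.5, 0, 0, 0, 0], [1, -3, 0, 0, 0, 0, 0], [1, -2, 0, 0, 0, 0, 0], [1, -2, 0, 0, 0, 0, 0], [1, -2, 0, 0, 0, 0, 0]])

```text
t: 11.05
tool_pos: [0.6025, -0.2253, 0.0413]
tcp_rot: [-1.196, 1.229, -1.23]
contact_force: [0.3, -0.0, -1.4]
width: -0.0003
```

Call:
move_arm(increments=[[1, -2, 0, 0, 0, 0, 0], [1, -2, 0, 0, 0, 0, 0], [1, -2, 0, 0, 0, 0, 0], [1, -2, 0, 0, 0, 0, 0], [1, -2, 0, 0, 0, 0, 0], [1, -2, 0, 0, 0, 0, 0], [1, -2, 0, 0, 0, 0, 0], [1, -2, 0, 0, 0, 0, 0]])

```text
t: 11.85
tool_pos: [0.6029, -0.2094, 0.0411]
tcp_rot: [-1.196, 1.229, -1.23]
contact_force: [0.6, -3.1, 0.2]
width: 0.0
```

Run:
```python
from h import *
s,M=show()
im=env.snapshot('wrist');cv2.imwrite('pics/w8.png',im[:,:,::-1]);np.save('w8.npy',np.r_[s['tool_pos'],s['tcp_rot']])
```

```text
t 11.85 pos [ 0.6029 -0.2094  0.0411] F [ 0.5755 -3.0986  0.2443] w 0.0000 q [-0.5232  0.5511  1.5463 -0.0002  1.0437 -0.495 ]
tool x yaw -91.61 tool y [ 0.0004 -0.0004 -1.    ]
```

View pics/w8.png

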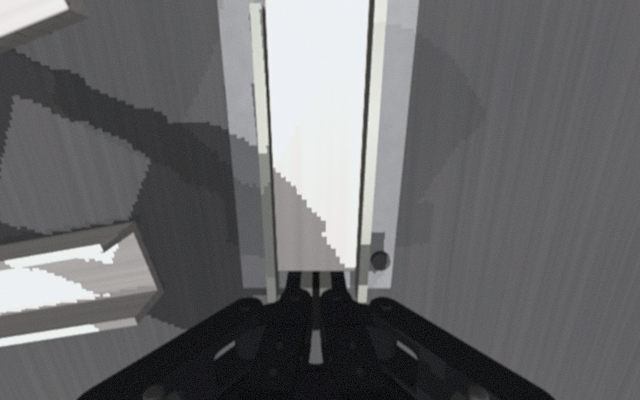

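Call:
move_arm(increments=[[1, -2, 0, 0, 0, 0, 0], [1, -2, 0, 0, 0, 0, 0], [1, -2, 0, 0, 0, 0, 0], [1, -2, 0, 0, 0, 0, 0], [1, -1.5, 0, 0, 0, 0, 0], [1, -1.5, 0, 0, 0, 0, 0], [1, -1.5, 0, 0, 0, 0, 0], [1, -1.5, 0, 0, 0, 0, 0]])

```text
t: 12.7
tool_pos: [0.6033, -0.1954, 0.0411]
tcp_rot: [-1.196, 1.229, -1.23]
contact_force: [-0.4, -4.6, 2.0]
width: -0.0001
```

Call:
move_arm(increments=[[1, -1.5, 0, 0, 0, 0, 0], [1, -1.5, 0, 0, 0, 0, 0], [1, -1.5, 0, 0, 0, 0, 0], [1, -1.5, 0, 0, 0, 0, 0], [1, -1.5, 0, 0, 0, 0, 0], [1, -1.5, 0, 0, 0, 0, 0], [1, -1.5, 0, 0, 0, 0, 0], [1, -1.5, 0, 0, 0, 0, 0]])

```text
t: 13.5
tool_pos: [0.6042, -0.1863, 0.0415]
tcp_rot: [-1.198, 1.225, -1.235]
contact_force: [2.0, -13.3, -1.2]
width: 0.0006
```

Run:
```python
from h import *
s,M=show()
im=env.snapshot('scene');cv2.imwrite('pics/s9.png',cv2.resize(im[120:320,160:480,::-1],None,fx=2.5,fy=2.5,interpolation=cv2.INTER_CUBIC))
```

```text
t 13.50 pos [ 0.6042 -0.1863  0.0415] F [  2.0161 -13.3419  -1.1756] w 0.0006 q [-0.4882  0.5356  1.5681 -0.0041  1.0331 -0.4581]
tool x yaw -91.61 tool y [ 0.0025 -0.0053 -1.    ]
```

View pics/s9.png

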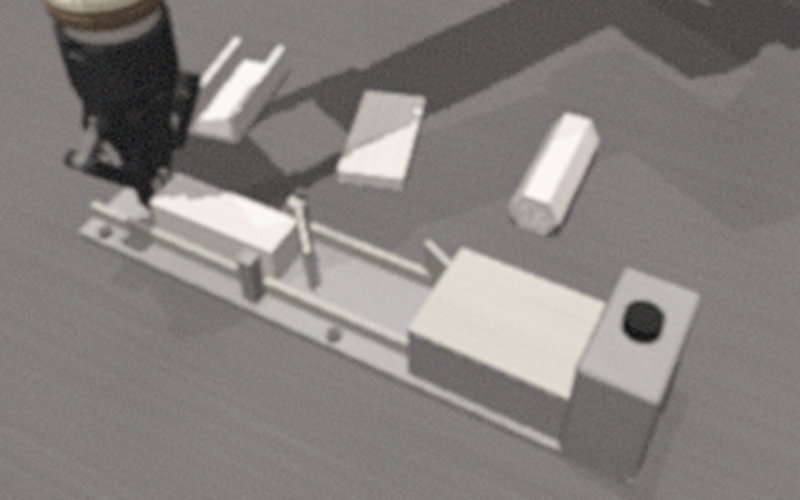

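Call:
move_arm(increments=[[1, -0.5, 0, 0, 0, 0, 0], [1, -1, 0, 0, 0, 0, 0], [1, -1, 0, 0, 0, 0, 0], [1, -1, 0, 0, 0, 0, 0], [1, -1, 0, 0, 0, 0, 0], [1, -0.5, 0, 0, 0, 0, 0], [1, 0, 0, 0, 0, 0, 0], [1, 0, 0, 0, 0, 0, 0]])

```text
t: 14.35
tool_pos: [0.6039, -0.1797, 0.0411]
tcp_rot: [-1.197, 1.228, -1.232]
contact_force: [-0.1, -8.8, -0.2]
width: -0.0001
```

Call:
move_arm(increments=[[1, -1, 0, 0, 0, 0, 0], [1, -1.5, 0, 0, 0, 0, 0], [1, -1.5, 0, 0, 0, 0, 0], [1, -1.5, 0, 0, 0, 0, 0], [1, -1.5, 0, 0, 0, 0, 0], [1, -1.5, 0, 0, 0, 0, 0], [1, -1.5, 0, 0, 0, 0, 0], [1, -1.5, 0, 0, 0, 0, 0]])

```text
t: 15.15
tool_pos: [0.6042, -0.1682, 0.0411]
tcp_rot: [-1.197, 1.228, -1.232]
contact_force: [1.1, -8.2, 0.1]
width: 0.0001
```

Call:
move_arm(increments=[[1, -1.5, 0, 0, 0, 0, 0], [1, -1.5, 0, 0, 0, 0, 0], [1, -1.5, 0, 0, 0, 0, 0], [1, -1.5, 0, 0, 0, 0, 0], [1, -1.5, 0, 0, 0, 0, 0], [1, -1.5, 0, 0, 0, 0, 0], [1, -1.5, 0, 0, 0, 0, 0], [1, -1.5, 0, 0, 0, 0, 0]])

```text
t: 15.95
tool_pos: [0.6044, -0.1559, 0.0411]
tcp_rot: [-1.197, 1.229, -1.232]
contact_force: [-0.0, -7.0, 0.8]
width: 0.0001
```

Run:
```python
from h import *
s,M=show()
im=env.snapshot('scene');cv2.imwrite('pics/s10.png',cv2.resize(im[120:320,160:480,::-1],None,fx=2.5,fy=2.5,interpolation=cv2.INTER_CUBIC))
```

```text
t 15.95 pos [ 0.6044 -0.1559  0.0411] F [-0.0483 -7.0342  0.7882] w 0.0001 q [-0.4451  0.5206  1.5909 -0.0016  1.0287 -0.416 ]
tool x yaw -91.62 tool y [ 0.0006 -0.0018 -1.    ]
```

View pics/s10.png

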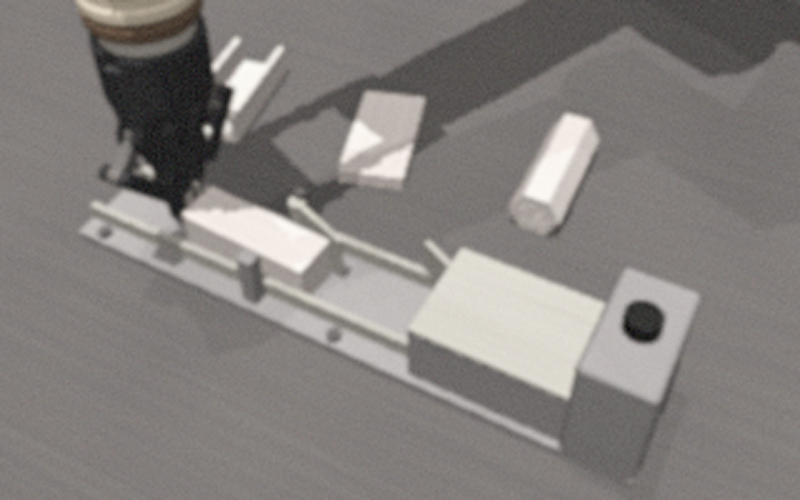

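Call:
move_arm(increments=[[1, -2, 0, 0, 0, 0, 0], [1, -2.5, 0, 0, 0, 0, 0], [1, -2.5, 0, 0, 0, 0, 0], [1, -2.5, 0, 0, 0, 0, 0], [1, -2.5, 0, 0, 0, 0, 0], [1, -2.5, 0, 0, 0, 0, 0], [1, -2.5, 0, 0, 0, 0, 0], [1, -2.5, 0, 0, 0, 0, 0]])

```text
t: 16.8
tool_pos: [0.6049, -0.136, 0.041]
tcp_rot: [-1.196, 1.229, -1.231]
contact_force: [-0.2, -6.6, 1.6]
width: -0.0
```

Call:
move_arm(increments=[[1, -2.5, 0, 0, 0, 0, 0], [1, -2.5, 0, 0, 0, 0, 0], [1, -2.5, 0, 0, 0, 0, 0], [1, -2.5, 0, 0, 0, 0, 0], [1, -2.5, 0, 0, 0, 0, 0], [1, -2.5, 0, 0, 0, 0, 0], [1, -2.5, 0, 0, 0, 0, 0], [1, -2.5, 0, 0, 0, 0, 0]])

```text
t: 17.6
tool_pos: [0.6056, -0.1159, 0.0411]
tcp_rot: [-1.196, 1.229, -1.231]
contact_force: [0.2, -4.9, 1.8]
width: -0.0002
```

Run:
```python
from h import *
s,M=show()
im=env.snapshot('scene');cv2.imwrite('pics/s11.png',cv2.resize(im[120:320,160:480,::-1],None,fx=2.5,fy=2.5,interpolation=cv2.INTER_CUBIC))
im=env.snapshot('wrist');cv2.imwrite('pics/w11.png',im[:,:,::-1])
```

```text
t 17.60 pos [ 0.6056 -0.1159  0.0411] F [ 0.2298 -4.9426  1.7901] w -0.0002 q [-0.3844  0.5044  1.6144 -0.001   1.0217 -0.3557]
tool x yaw -91.61 tool y [ 0.0007 -0.0012 -1.    ]
```

View pics/s11.png

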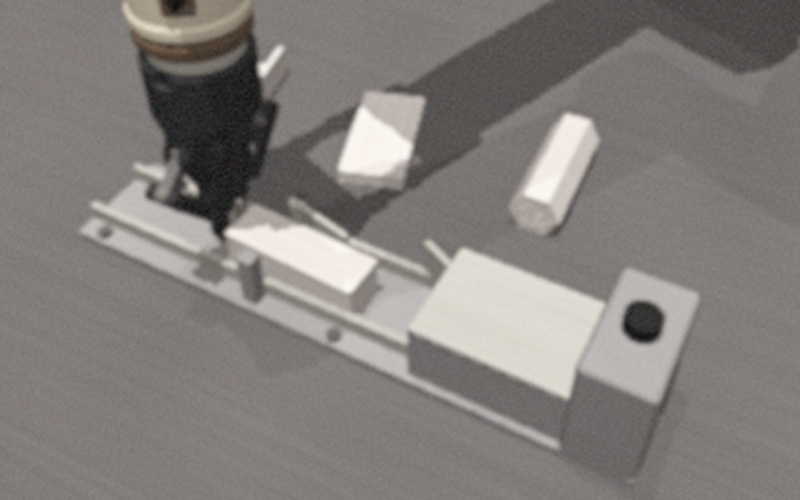

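View pics/w11.png

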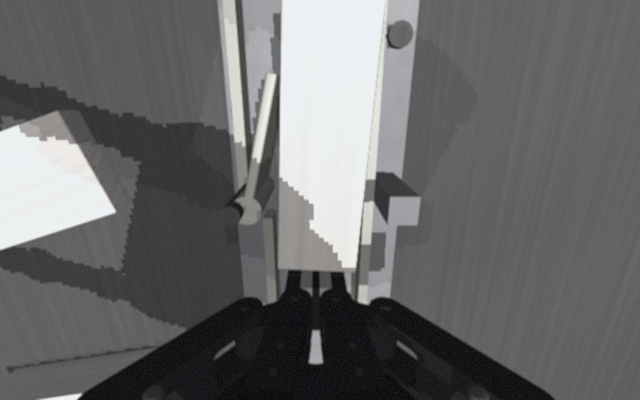

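Call:
move_arm(increments=[[1, -2, 0, 0, 0, 0, 0], [1, -2, 0, 0, 0, 0, 0], [1, -2, 0, 0, 0, 0, 0], [1, -2, 0, 0, 0, 0, 0], [1, -2, 0, 0, 0, 0, 0], [1, -2, 0, 0, 0, 0, 0], [1, -2, 0, 0, 0, 0, 0], [1, -2, 0, 0, 0, 0, 0]])

```text
t: 18.5
tool_pos: [0.6061, -0.0998, 0.0411]
tcp_rot: [-1.196, 1.229, -1.231]
contact_force: [0.5, -5.2, 2.2]
width: -0.0001
```

Call:
move_arm(increments=[[1, -2, 0, 0, 0, 0, 0], [1, -2, 0, 0, 0, 0, 0], [1, -2, 0, 0, 0, 0, 0], [1, -2, 0, 0, 0, 0, 0], [1, -2, 0, 0, 0, 0, 0], [1, -2, 0, 0, 0, 0, 0], [1, -2, 0, 0, 0, 0, 0], [1, -2, 0, 0, 0, 0, 0]])

```text
t: 19.3
tool_pos: [0.6066, -0.0838, 0.0411]
tcp_rot: [-1.196, 1.229, -1.231]
contact_force: [1.4, -5.6, 1.3]
width: -0.0001
```

Run:
```python
from h import *
s,M=show()
im=env.snapshot('scene');cv2.imwrite('pics/s12.png',cv2.resize(im[120:320,160:480,::-1],None,fx=2.5,fy=2.5,interpolation=cv2.INTER_CUBIC))
im=env.snapshot('wrist');cv2.imwrite('pics/w12.png',im[:,:,::-1])
```

```text
t 19.30 pos [ 0.6066 -0.0838  0.0411] F [ 1.4279 -5.5817  1.2938] w -0.0001 q [-0.3341  0.4954  1.6276 -0.0005  1.0175 -0.3056]
tool x yaw -91.62 tool y [ 0.0009 -0.0008 -1.    ]
```

View pics/s12.png

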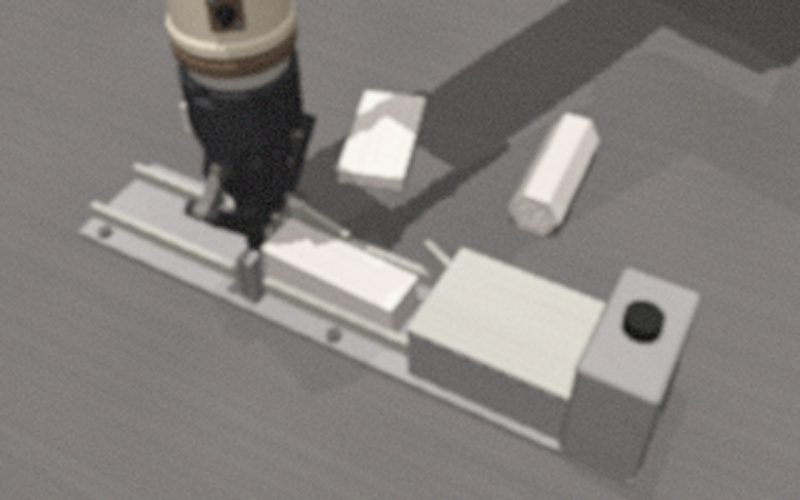

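View pics/w12.png

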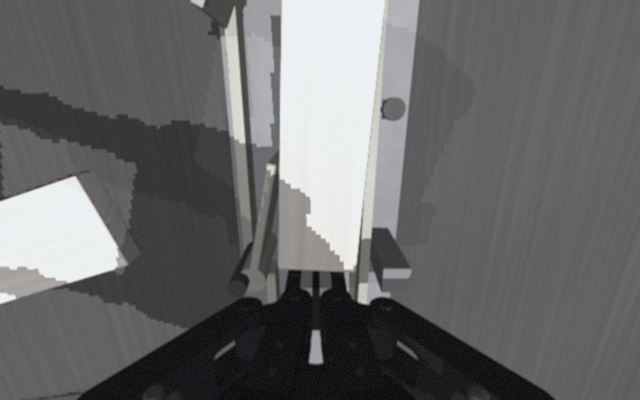

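Call:
move_arm(increments=[[1, -1.5, 0, 0, 0, 0, 0], [1, -1.5, 0, 0, 0, 0, 0], [1, -1.5, 0, 0, 0, 0, 0], [1, -1.5, 0, 0, 0, 0, 0], [1, -1.5, 0, 0, 0, 0, 0], [1, -1.5, 0, 0, 0, 0, 0], [1, -1.5, 0, 0, 0, 0, 0], [1, -1.5, 0, 0, 0, 0, 0]])

```text
t: 20.2
tool_pos: [0.6069, -0.0718, 0.0411]
tcp_rot: [-1.195, 1.229, -1.231]
contact_force: [1.3, -5.3, 1.0]
width: 0.0001
```

Call:
move_arm(increments=[[1, -1.5, 0, 0, 0, 0, 0], [1, -1.5, 0, 0, 0, 0, 0], [1, -1.5, 0, 0, 0, 0, 0], [1, -1.5, 0, 0, 0, 0, 0], [1, -1.5, 0, 0, 0, 0, 0], [1, -1.5, 0, 0, 0, 0, 0], [1, -1.5, 0, 0, 0, 0, 0], [1, -1.5, 0, 0, 0, 0, 0]])

```text
t: 21.0
tool_pos: [0.6073, -0.0597, 0.0411]
tcp_rot: [-1.195, 1.229, -1.231]
contact_force: [1.4, -4.5, 1.9]
width: -0.0002
```

Run:
```python
from h import *
s,M=show()
im=env.snapshot('scene');cv2.imwrite('pics/s13.png',cv2.resize(im[120:320,160:480,::-1],None,fx=2.5,fy=2.5,interpolation=cv2.INTER_CUBIC))
im=env.snapshot('wrist');cv2.imwrite('pics/w13.png',im[:,:,::-1])
```

```text
t 21.00 pos [ 0.6073 -0.0597  0.0411] F [ 1.3799 -4.5131  1.9058] w -0.0002 q [-0.2957  0.4908  1.6341 -0.0002  1.0156 -0.2673]
tool x yaw -91.62 tool y [ 0.0009 -0.0005 -1.    ]
```

View pics/s13.png

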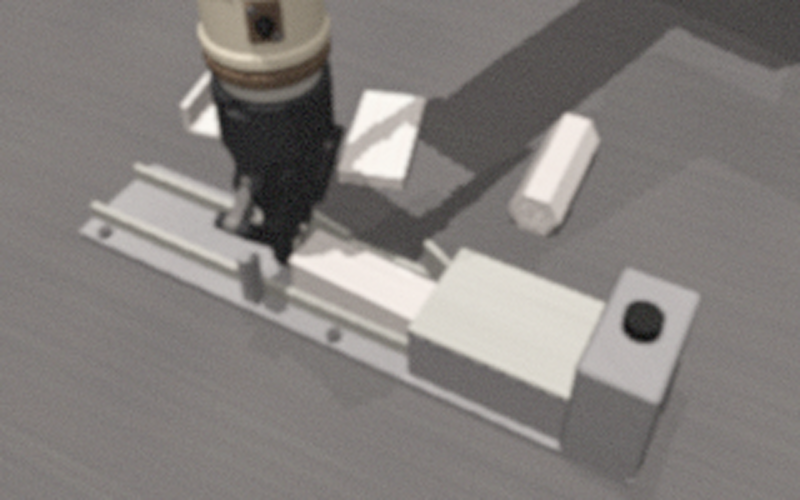

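View pics/w13.png

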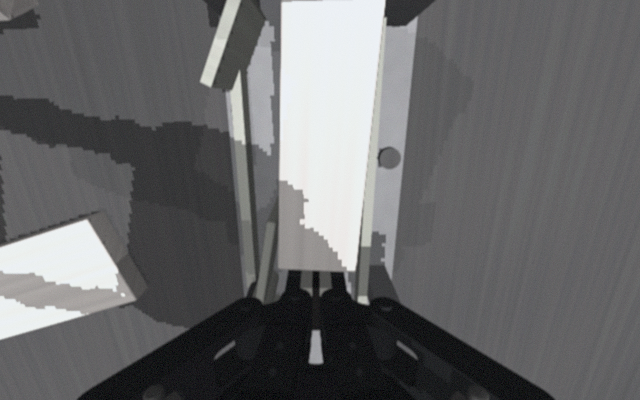

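Call:
move_arm(increments=[[1, -2, 0, 0, 0, 0, 0], [1, -2, 0, 0, 0, 0, 0], [1, -2, 0, 0, 0, 0, 0], [1, -2, 0, 0, 0, 0, 0], [1, -2, 0, 0, 0, 0, 0], [1, -2, 0, 0, 0, 0, 0], [1, -2, 0, 0, 0, 0, 0], [1, -1.5, 0, 0, 0, 0, 0]])

```text
t: 21.9
tool_pos: [0.6077, -0.0441, 0.0411]
tcp_rot: [-1.195, 1.229, -1.231]
contact_force: [1.7, -4.3, 1.2]
width: 0.0
```

Call:
move_arm(increments=[[1, -1, 0, 0, 0, 0, 0], [1, -1, 0, 0, 0, 0, 0], [1, -1, 0, 0, 0, 0, 0], [1, -1, 0, 0, 0, 0, 0], [1, -1, 0, 0, 0, 0, 0], [1, -1, 0, 0, 0, 0, 0], [1, -1, 0, 0, 0, 0, 0], [1, -1, 0, 0, 0, 0, 0]])

```text
t: 22.7
tool_pos: [0.608, -0.0361, 0.0411]
tcp_rot: [-1.195, 1.229, -1.231]
contact_force: [3.0, -4.5, 0.5]
width: 0.0001
```

Call:
move_arm(increments=[[1, -1, 0, 0, 0, 0, 0], [1, -1, 0, 0, 0, 0, 0], [1, -1, 0, 0, 0, 0, 0], [1, -1, 0, 0, 0, 0, 0], [1, -1, 0, 0, 0, 0, 0], [1, -1, 0, 0, 0, 0, 0], [1, -1, 0, 0, 0, 0, 0], [1, -1, 0, 0, 0, 0, 0]])

```text
t: 23.5
tool_pos: [0.6081, -0.0284, 0.0411]
tcp_rot: [-1.196, 1.229, -1.231]
contact_force: [2.5, -5.1, 1.8]
width: 0.0001
```

Call:
move_arm(increments=[[1, -1, 0, 0, 0, 0, 0], [1, -1, 0, 0, 0, 0, 0], [1, -1, 0, 0, 0, 0, 0], [1, -1, 0, 0, 0, 0, 0], [1, -1, 0, 0, 0, 0, 0], [1, -1, 0, 0, 0, 0, 0], [1, -1, 0, 0, 0, 0, 0], [1, -1, 0, 0, 0, 0, 0]])

```text
t: 24.3
tool_pos: [0.6083, -0.0202, 0.0411]
tcp_rot: [-1.196, 1.229, -1.23]
contact_force: [2.8, -5.4, 2.0]
width: 0.0001
```

Call:
move_arm(increments=[[1, -1, 0, 0, 0, 0, 0], [1, -1, 0, 0, 0, 0, 0], [1, -1, 0, 0, 0, 0, 0], [1, -1, 0, 0, 0, 0, 0], [1, -1, 0, 0, 0, 0, 0], [1, -1, 0, 0, 0, 0, 0], [1, -1, 0, 0, 0, 0, 0], [1, -1, 0, 0, 0, 0, 0]])

```text
t: 25.1
tool_pos: [0.6081, -0.012, 0.041]
tcp_rot: [-1.196, 1.23, -1.23]
contact_force: [-0.2, -5.2, 4.3]
width: 0.0001
```

Call:
move_arm(increments=[[1, -1, 0, 0, 0, 0, 0], [1, -1, 0, 0, 0, 0, 0], [1, -1, 0, 0, 0, 0, 0], [1, -1, 0, 0, 0, 0, 0], [1, -1, 0, 0, 0, 0, 0], [1, -1, 0, 0, 0, 0, 0], [1, -1, 0, 0, 0, 0, 0], [1, -1, 0, 0, 0, 0, 0]])

```text
t: 25.9
tool_pos: [0.6084, -0.0038, 0.0409]
tcp_rot: [-1.196, 1.23, -1.23]
contact_force: [0.1, -3.9, 3.5]
width: 0.0003
```

Run:
```python
from h import *
s,M=show()
im=env.snapshot('scene');cv2.imwrite('pics/s14.png',cv2.resize(im[120:320,160:480,::-1],None,fx=2.5,fy=2.5,interpolation=cv2.INTER_CUBIC))
im=env.snapshot('wrist');cv2.imwrite('pics/w14.png',im[:,:,::-1])
```

```text
t 25.90 pos [ 0.6084 -0.0038  0.0409] F [ 0.0986 -3.9232  3.5468] w 0.0003 q [-0.2047  0.488   1.6386 -0.      1.0151 -0.1766]
tool x yaw -91.61 tool y [-0.0001  0.     -1.    ]
```

View pics/s14.png

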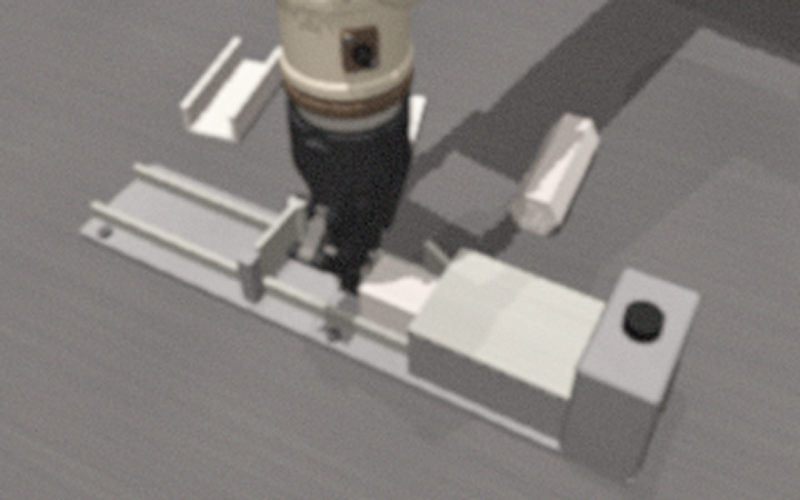

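View pics/w14.png

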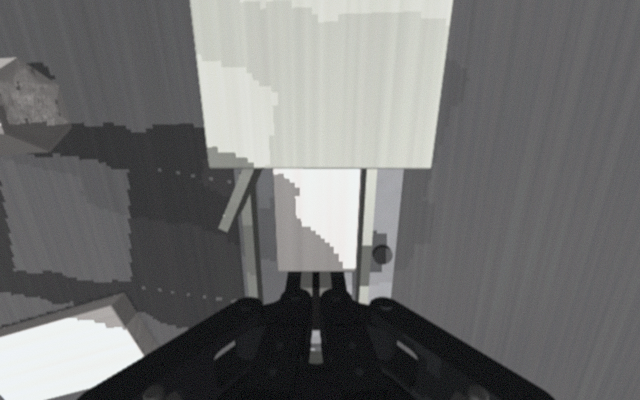

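Call:
move_arm(increments=[[1, -0.8, 0, 0, 0, 0, 0], [1, -0.8, 0, 0, 0, 0, 0], [1, -0.8, 0, 0, 0, 0, 0], [1, -0.8, 0, 0, 0, 0, 0], [1, -0.8, 0, 0, 0, 0, 0], [1, -0.8, 0, 0, 0, 0, 0], [1, -0.8, 0, 0, 0, 0, 0], [1, -0.8, 0, 0, 0, 0, 0]])

```text
t: 26.8
tool_pos: [0.6086, 0.0026, 0.0408]
tcp_rot: [-1.196, 1.23, -1.23]
contact_force: [-0.4, -3.7, 2.5]
width: -0.0004
```

Call:
move_arm(increments=[[1, -0.8, 0, 0, 0, 0, 0], [1, -0.8, 0, 0, 0, 0, 0], [1, -0.8, 0, 0, 0, 0, 0], [1, -0.8, 0, 0, 0, 0, 0], [1, -0.8, 0, 0, 0, 0, 0], [1, -0.8, 0, 0, 0, 0, 0], [1, -0.8, 0, 0, 0, 0, 0], [1, -0.8, 0, 0, 0, 0, 0]])

```text
t: 27.6
tool_pos: [0.6087, 0.0074, 0.0408]
tcp_rot: [-1.198, 1.229, -1.231]
contact_force: [-0.8, -9.9, 2.6]
width: 0.0002
```

Call:
move_arm(increments=[[1, -0.8, 0, 0, 0, 0, 0], [1, -0.8, 0, 0, 0, 0, 0], [1, -0.8, 0, 0, 0, 0, 0], [1, -0.8, 0, 0, 0, 0, 0], [1, -0.8, 0, 0, 0, 0, 0], [1, -0.8, 0, 0, 0, 0, 0], [1, -0.8, 0, 0, 0, 0, 0], [1, 0, 0, 0, 0, 0, 0]])

```text
t: 28.4
tool_pos: [0.6089, 0.0131, 0.0408]
tcp_rot: [-1.198, 1.229, -1.231]
contact_force: [-1.1, -10.3, 2.2]
width: -0.0001
```

Call:
move_arm(increments=[[1, -0.5, 0, 0, 0, 0, 0], [1, -0.5, 0, 0, 0, 0, 0], [1, -0.5, 0, 0, 0, 0, 0], [1, -0.5, 0, 0, 0, 0, 0], [1, 0, 0, 0, 0, 0, 0], [1, 0, 0, 0, 0, 0, 0], [1, 0, 0, 0, 0, 0, 0], [1, 0, 0, 0, 0, 0, 0]])

```text
t: 29.2
tool_pos: [0.609, 0.015, 0.0409]
tcp_rot: [-1.198, 1.229, -1.231]
contact_force: [-1.4, -9.8, 2.0]
width: 0.0001
```

Call:
move_arm(increments=[[1, -0.5, 0, 0, 0, 0, 0], [1, -0.5, 0, 0, 0, 0, 0], [1, -0.5, 0, 0, 0, 0, 0], [1, 0, 0, 0, 0, 0, 0], [1, 0, 0, 0, 0, 0, 0], [1, 0, 0, 0, 0, 0, 0], [1, 0, 0, 0, 0, 0, 0], [1, 0, 0, 0, 0, 0, 0]])

```text
t: 30.0
tool_pos: [0.609, 0.0165, 0.0408]
tcp_rot: [-1.198, 1.229, -1.231]
contact_force: [-0.8, -9.9, 2.2]
width: -0.0002
```

Call:
move_arm(increments=[[1, -0.4, 0, 0, 0, 0, 0], [1, -0.4, 0, 0, 0, 0, 0], [1, -0.3, 0, 0, 0, 0, 0], [1, 0, 0, 0, 0, 0, 0], [1, 0, 0, 0, 0, 0, 0], [1, 0, 0, 0, 0, 0, 0], [1, 0, 0, 0, 0, 0, 0], [1, 0, 0, 0, 0, 0, 0]])

```text
t: 30.8
tool_pos: [0.609, 0.0176, 0.0408]
tcp_rot: [-1.198, 1.229, -1.231]
contact_force: [-0.5, -10.0, 1.7]
width: -0.0002
```

Call:
move_arm(increments=[[1, -0.4, 0, 0, 0, 0, 0], [1, -0.4, 0, 0, 0, 0, 0], [1, -0.2, 0, 0, 0, 0, 0], [1, 0, 0, 0, 0, 0, 0], [1, 0, 0, 0, 0, 0, 0], [1, 0, 0, 0, 0, 0, 0], [1, 0, 0, 0, 0, 0, 0], [1, 0, 0, 0, 0, 0, 0]])

```text
t: 31.6
tool_pos: [0.6091, 0.0177, 0.0409]
tcp_rot: [-1.199, 1.228, -1.232]
contact_force: [-0.9, -13.0, 1.7]
width: -0.0004
```

Call:
move_arm(increments=[[1, -0.4, 0, 0, 0, 0, 0], [1, 0, 0, 0, 0, 0, 0], [1, 0, 0, 0, 0, 0, 0], [1, 0, 0, 0, 0, 0, 0], [1, 0, 0, 0, 0, 0, 0], [1, 0, 0, 0, 0, 0, 0], [1, 0, 0, 0, 0, 0, 0], [1, 0, 0, 0, 0, 0, 0]])

```text
t: 32.4
tool_pos: [0.609, 0.0177, 0.0409]
tcp_rot: [-1.2, 1.228, -1.233]
contact_force: [-1.8, -14.4, 1.1]
width: -0.0002
```

Call:
move_arm(increments=[[1, 2, 0, 0, 0, 0, 0], [1, 3, 0, 0, 0, 0, 0], [1, 4, 0, 0, 0, 0, 0], [1, 3, 0, 0, 0, 0, 0], [1, 0, -5, 0, 0, 0, 0], [1, 0, -15, 0, 0, 0, 0], [1, 0, -25, 0, 0, 0, 0], [1, 0, -30, 0, 0, 0, 0]])

```text
t: 33.2
tool_pos: [0.6083, 0.0088, 0.117]
tcp_rot: [-1.196, 1.231, -1.229]
contact_force: [-0.4, -0.0, 1.0]
width: -0.0002
```

Call:
move_arm(increments=[[1, 10, -40, 0, 0, 0, 0], [1, 30, -20, 0, 0, 0, 0], [1, 40, 0, 0, 0, 0, 0], [1, 40, 0, 0, 0, 0, 0], [1, 40, 0, 0, 0, 0, 0], [1, 20, 0, 0, 0, 0, 0], [1, 0, 0, 0, 0, 0, 0], [1, 0, 0, 0, 0, 0, 0]])

```text
t: 34.0
tool_pos: [0.604, -0.1708, 0.1764]
tcp_rot: [-1.195, 1.23, -1.23]
contact_force: [0.6, 0.2, 0.4]
width: 0.0002
```

Run:
```python
from h import *
s,M=show()
im=env.snapshot('scene');cv2.imwrite('pics/s15.png',cv2.resize(im[120:320,160:480,::-1],None,fx=2.5,fy=2.5,interpolation=cv2.INTER_CUBIC))
im=env.snapshot('wrist');cv2.imwrite('pics/w15.png',im[:,:,::-1]);np.save('w15.npy',np.r_[s['tool_pos'],s['tcp_rot']])
```

```text
t 34.00 pos [ 0.604  -0.1708  0.1764] F [0.6372 0.2109 0.4084] w 0.0002 q [-0.4682  0.3562  1.516   0.0009  1.2693 -0.4402]
tool x yaw -91.62 tool y [ 0.0005  0.0007 -1.    ]
```

View pics/s15.png

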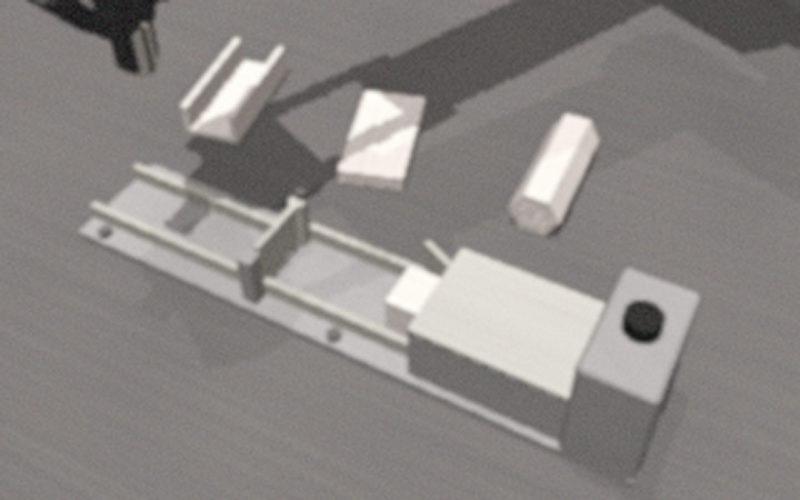

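View pics/w15.png

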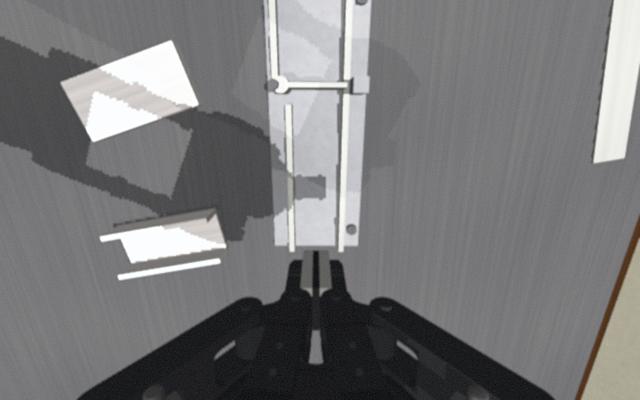

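The gate leaf lies straight across the lane at (285–350, 85) in the wrist view. The bar's rear end sticks out of the hood at (410,295) in the scene view, and the arm is clear.

Run:
```python
from h import *
print(env.hand_in());show()
```

```text
the job is handed in; nothing more can be done
None
the job is handed in; nothing more can be done
```

The square bar is loaded, pushed home against the trip plate's solid end, and the job was handed in at about t = 34 s. The hand-in reported no verdict, and its final state read-out was refused.

**What I did:** I found the bar from the top and scene views; its top came out 36 mm high, matching the text. I gripped it, laid it between the infeed guides using wrist-camera measurements, and released it. I then shut the fingers and pushed it from behind, slowly.

**Push forces at the wrist**

| Stage | Reading |
|---|---|
| Sliding friction | 3–5 N |
| Gate, highest reading | about 13 N |
| Trip plate met | about 10 N |
| Solid end | 14.4 N |

- These are readings at the end of each move, so a brief higher peak would not show.
- The push stayed at about 10 N for roughly 11 mm. It then went firm: 1.4 mm more was commanded and the tool moved only 0.1 mm.

**Last checks:**
- **Gate:** the leaf was straight across the lane in both the scene and wrist views.
- **Bar:** it is under the hood with its rear end about 100 mm past the gate plane, so its centre is at about 155 mm. That position comes from the tool position, not a direct measurement.
- **Arm:** clear of everything, with a contact force under 1 N.
- **Other offcuts:** they look unmoved in the pictures; I did not measure them again.

**Disagreements:**
- The lane centre differed by about 2 mm between the wrist and top cameras. I followed the wrist camera.
- Heights from the top and wrist views together were off: the gate's right end came out at 58 mm and the hinge top at 40 mm, against 52 mm given for the leaf. I did not use them.

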